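# Press the vent cover home with the seating tool

### The arm

A 6-joint arm with a two-finger parallel gripper is mounted at the origin on a cart in front of the work surface, level with it; the furniture and walls round the work are solid. World frame = base frame: x ahead of the robot, y to its left, z up, the work surface at z = 0. Lengths are in m, angles in rad, forces in N, time in s.
With the tool pointing down it reaches from about 0.35 to 0.975 m from the base axis. Payload 4.9 kg.
Tool frame: the origin (TCP) lies midway between the tips of the shut fingers; the grasp point (between the pads) lies 19 mm behind it; z points along the fingers, y is the line along which they close (so a half turn about z gives the same grasp; the last joint's range is limited). The gripper opens to 85 mm and grips with 20 to 120 N. Pads are 22 mm wide; open, the fingers measure 114 mm over their backs; the gripper's body (76 mm by 85 mm) begins 54 mm behind the grasp point. The pads swing forward as they close: fully open they stand 13 mm farther back than shut.
Start: joints at [-0.119, 0.053, 1.613, -0, 1.476, -0.119], TCP at [0.625, 0, 0.231] pointing down, gripper open.
Joint ranges: [-3.01, 3.01], [-1.01, 2.22], [0.06, 2.58], [-1.02, 4.17], [0.09, 2.62], [-3.14, 3.14]. Speed limits (rad/s): [2.57, 2.57, 3.14, 3.14, 3.14, 3.14].

### API

Orientations are given as a unit quaternion [w, x, y, z].
In Python, from plant import state, grab_frame, job_done, cut_out, place_of gives the robot as it stands.
- The arm moves only by the tool jog_arm, never from a script. Its argument "motion" is text: rows parted by semicolons, each of 7 numbers parted by spaces: the opening in per cent of the stroke, from 0 (shut) to 100 (fully open), then the shift along the tool's x, y, z as a fraction of full scale, then the turn, a rotation vector about the tool's x, y, z as a fraction of full scale. A call has exactly 5 rows; each row is the pose to reach, as a shift and turn from the pose commanded when the call began, along the tool's axes at that moment; what a row does not reach only later rows make up. Full scale, the value 1, is 50 cm for a shift and 1.5 rad for a turn. A row lasts 1/8 s, in which the tool goes at most 62.5 mm and 10.7 degrees, less where a joint would pass 70% of its speed; a pose out of reach is approached as far as the arm can. A call with a number of a shift or a turn outside -1 to 1 is refused whole. A call with a gripper value outside its range is refused whole. The fingers move at their own pace and stop on an object; the grip force is fixed at half the most. Time passes only in rows, so rows that repeat a pose let the fingers close, or fill a call up. It gives the time, the measured TCP pose, the force, the opening and the grip force at its end, in the units of the state.
- state(): the state, without advancing time (a new reading comes with each control period).
- grab_frame(name): name is "scene" or "side" or "wrist"; returns a dict with "color" (400x640x3 uint8, red, green, blue), "range_z" (400x640 float32, m along the optical axis (not along the pixel's ray), 0 where there is no reading), "intrinsics" (3x3 intrinsics, pixels), "world_from_camera" (4x4, takes a point from camera to world coordinates). Camera axes: x right, y up, looking along -z (the intrinsics and any distortion apply to the point x, -y, -z); pixel columns grow to the right and rows downward; lengths in m; the calibration is good to about 2 mm. The wrist camera is an equidistant fisheye: a pixel r from the principal point sees the ray r / f radians off the axis. A picture is of the moment at which its call begins.
- job_done(): hands the job in; it is judged then, once.
Trained networks look in the newest picture that a camera, given by its name, has taken for a name from the list of things; names that differ only in an ending like _2 or _b are one class to them, and where a whole thing is asked for, a point or a joint stands for the part that bears it (a point fixed in the world has none). Each returns a list of dicts, best first, with "p" (0 to 1); they miss things now and then, are a little off and sometimes report something else, mostly with a low value. They report only what shows in the picture. A call takes as long as a camera call.
- cut_out(camera, thing): "pixels" (400x640 bool, what is visible of it).
- place_of(camera, thing): "at" ([x, y, z] in m, in world coordinates, good to about 4 mm: a listed point, or the origin of a listed thing).
The state is a dict: "time": time; "joint_pos": joint angles; "joint_vel": joint speeds; "joint_efforts": joint torques, N m; "tool_pos": TCP position; "tool_rot": TCP orientation; "contact_force": force on the tool from outside, world axes, zero at the start; "ft_torque": the same for the moment, N m; "gripper_width": opening from 0.0 (shut) to 1.0 (fully open); "grasp_force": force on a finger pad.
Only numpy, scipy, OpenCV 4.12 (cv2) and the standard library are available. Lean on these libraries where they do the work, as an engineer would, in place of code of your own. Each camera call takes 0.05 s, during which the arm holds its last target. There are 200 camera calls.

### The job

One of the two wooden cases has a round black vent cover that still stands proud of its steel ring. Take the seating tool from its wooden tray, press it squarely on the middle of that cover until the cover clicks home flush with the ring (do not push the cover with the gripper itself), then stand the tool upright in its tray again and let go. Leave the other things on the bench where they are.

Things in the scene. Friction and masses are not known exactly. Their poses are not given: they have to be found in the camera images.
- cover_open (a joint): how far the proud cover has been pressed, m: 0 = proud (its top 14 mm above the steel ring, its white skirt showing below the disc), 0.014 = home (flush with the ring). It moves straight down. A snap holds it up: about 14 N is needed to start it; the force falls as it goes down, and past half-way (7 mm) it snaps down to home by itself and stays there
- cover_open_top (a point): centre of the flat top face of the cover that stands proud: a round black disc 80 mm in diameter on a fixed wooden case (176 x 116 x 62 mm) in an aluminium nest plate with corner stops. Around it is a steel ring, 96 mm outside diameter, its top 76 mm above the bench. The cover's top is 90 mm above the bench when proud, 76 mm when home. z up; the x axis lies along the case's long side
- cover_done_top (a point): centre of the top face of the like cover on the other case, which is already home (76 mm above the bench) and needs nothing; which case stands left and which right varies
- tool_grip (a point): the seating tool at the middle of its round wooden handle, the place to grasp it, 82 mm above its underside. The tool is 110 mm tall, 0.3 kg (varies), turned about its z axis, which points from foot to handle: flat white plastic foot 56 mm in diameter, steel neck, steel collar 46 mm in diameter whose top is 52 mm above the underside, above it the handle, 32 mm in diameter, up to 110 mm. It starts standing upright in its tray
- tool_foot (a point): centre of the flat underside of the seating tool's foot, the face that presses; z axis along the tool towards its handle
- stand: the tool's shallow square wooden tray, fixed, 110 x 110 mm, inner floor 98 x 98 mm at 5 mm above the bench, rim 10 mm above the bench; origin at the centre of its underside, z up
- tape_mid (a point): a loose roll of brown tape lying flat, about 100 mm in diameter, 45 mm high (a bystander); the point is its middle
- glue_mid (a point): a loose glue bottle standing upright, 47 mm in diameter, 146 mm tall (a bystander); the point is on its axis 50 mm up

How it is judged:
By the outcome, as a careful person would: the job done as asked, in the order asked, and still so for the second after the job is handed in, with the robot touching nothing.
It also fails if it takes over 48 s, if anything falls off the work surface, if the arm or the gripper's body presses on something with over 40 N, if the wrist force passes 120 N, or if a joint passes its speed limit or range.

## Working session

There is one attempt and no reset: what is moved stays moved. The work goes in short steps, Python scripts to look and compute and a tool call to move; the robot and the scene stay as the last step left them, time stands still between calls to the robot, and variables do not carry over. Pictures are saved under pics/ and viewed, at most 10 in all, crops included, and the job is handed in when it is done.

Besides the shell and the picture viewer there is one more tool, called after "Call:" in YAML: its name, and indented under it one key for each argument. jog_arm: Moves the arm, as the interface text tells. Shift numbers are shares of 50 cm and turn numbers shares of 1.5 rad, none past 1 either way. Its arguments: {"type":"object","properties":{"motion":{"type":"string"}},"required":["motion"]}

```bash
mkdir -p pics
cat > h.py <<'E'
import numpy as np, cv2
from plant import *
def cloud(f):
    K=f["intrinsics"];z=f["range_z"];v,u=np.indices(z.shape)
    p=np.stack([(u-K[0,2])/K[0,0]*z,-(v-K[1,2])/K[1,1]*z,-z,np.ones_like(z)],-1)
    w=(p@f["world_from_camera"].T)[...,:3]; w[z==0]=np.nan
    return w
E
python3 - <<'E'
from h import *
s=state();print(s["time"],s["tool_pos"],s["tool_rot"],s["gripper_width"])
ims=[]
for c in("scene","side"):
    f=grab_frame(c);w=cloud(f);ims.append(f["color"])
    for t in("cover_open_top","cover_done_top","tool_grip","tool_foot","stand","tape_mid","glue_mid"):
        print(c,t,[(np.round(d["at"],4).tolist(),round(d["p"],2)) for d in place_of(c,t)[:2]])
    for t in ("tool_grip","cover_open_top","cover_done_top"):
        for d in cut_out(c,t)[:2]:
            q=w[d["pixels"]];q=q[~np.isnan(q[:,0])]
            if len(q)==0: continue
            m=q[q[:,2]>np.percentile(q[:,2],95)-.004]
            print(c,t,round(d["p"],2),"n",len(q),"top",m.min(0).round(4),m.max(0).round(4),np.median(m,0).round(4))
cv2.imwrite("pics/a.png",cv2.cvtColor(cv2.resize(np.vstack(ims),(480,600)),cv2.COLOR_RGB2BGR))
E
```

```text
0.0 [6.24368714e-01 6.79339435e-05 2.30080331e-01] [-8.20225774e-04  7.07121095e-01  7.07091700e-01 -6.42230877e-04] 0.99837984721405
scene cover_open_top [([0.5338, -0.257, 0.0914], 0.7)]
scene cover_done_top [([0.4887, 0.299, 0.0776], 0.86)]
scene tool_grip [([0.4759, 0.0057, 0.087], 0.62), ([0.6422, 0.0557, 0.0214], 0.56)]
scene tool_foot [([0.4735, 0.003, 0.0035], 0.71)]
scene stand [([0.4788, 0.0034, -0.0005], 0.89)]
scene tape_mid [([0.6443, 0.0518, 0.0213], 0.58)]
scene glue_mid [([0.7592, 0.0606, 0.0499], 0.92)]
scene cover_open_top 0.8 n 1401 top [ 0.4901 -0.2954  0.0871] [ 0.5698 -0.2161  0.0926] [ 0.5279 -0.2576  0.0896]
scene cover_open_top 0.39 n 1085 top [ 0.4564 -0.0136  0.1101] [0.4851 0.0149 0.1167] [ 0.4702 -0.001   0.1138]
scene cover_done_top 0.89 n 365 top [0.4475 0.2563 0.0737] [0.5238 0.333  0.0785] [0.4844 0.2937 0.0759]
side cover_open_top [([0.5367, -0.2543, 0.091], 0.57)]
side cover_done_top [([0.4892, 0.2984, 0.075], 0.64)]
side tool_grip [([0.4721, 0.004, 0.0891], 0.97), ([0.4742, 0.0077, 0.0049], 0.16)]
side tool_foot [([0.4723, 0.0086, 0.0051], 0.56), ([0.5324, -0.2572, 0.0897], 0.33)]
side stand [([0.4802, -0.0041, -0.0011], 0.73)]
side tape_mid [([0.6409, 0.0586, 0.022], 0.87)]
side glue_mid [([0.7607, 0.0637, 0.0466], 0.71)]
side tool_grip 0.92 n 422 top [ 0.4637 -0.0102  0.1115] [0.4912 0.0157 0.1202] [0.4782 0.0046 0.1149]
side tool_grip 0.68 n 736 top [0.4537 0.2593 0.0759] [0.5295 0.3357 0.0827] [0.4926 0.2969 0.0775]
side cover_open_top 0.51 n 169 top [ 0.4977 -0.2666  0.0917] [0.5897 0.0601 0.4749] [ 0.5253 -0.2404  0.093 ]
side cover_done_top 0.58 n 704 top [0.4539 0.2586 0.0759] [0.5287 0.3357 0.0827] [0.4917 0.2966 0.0776]
```

View pics/a.png

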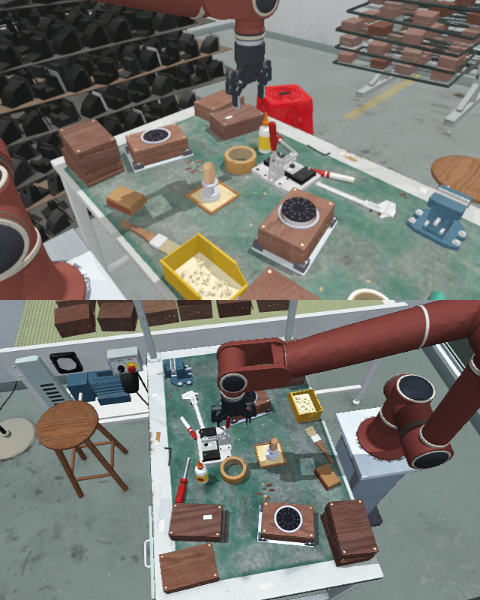

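The scene view (upper half) shows the tool in its tray at about (210,180), the proud cover on the near case at (298,210), and the seated cover at (157,135). The networks agree with this. I'll move over the tool first and refine with the wrist camera.

Call:
jog_arm:
  motion: "100 0 -0.1 0 0 0 0; 100 0.004 -0.2 0 0 0 0; 100 0.004 -0.3 0 0 0 0; 100 0.004 -0.3 0 0 0 0; 100 0.004 -0.3 0 0 0 0"

```text
time: 1.72
tool_pos: [0.4755, 0.0019, 0.2319]
tool_rot: [0.001, 0.707, 0.707, 0.001]
contact_force: [1.0, 0.6, -0.0]
gripper_width: 0.997
grasp_force: 0.0
```

```bash
cat >> h.py <<'E'
def wcloud(f):
    K=f["intrinsics"];z=f["range_z"];v,u=np.indices(z.shape)
    a=(u-K[0,2])/K[0,0];b=(v-K[1,2])/K[1,1];r=np.hypot(a,b)+1e-9
    t=np.tan(np.minimum(r,1.5))/r
    p=np.stack([a*t*z,-b*t*z,-z,np.ones_like(z)],-1)
    w=(p@f["world_from_camera"].T)[...,:3]; w[(z==0)|(r>1.45)]=np.nan
    return w
E
python3 - <<'E'
from h import *
s=state();print(s["time"],s["tool_pos"],s["tool_rot"])
f=grab_frame("wrist");w=wcloud(f)
for t in("tool_grip","stand","tool_foot"):
    print(t,[(np.round(d["at"],4).tolist(),round(d["p"],2)) for d in place_of("wrist",t)[:2]])
m=(abs(w[...,0]-.474)<.03)&(abs(w[...,1]-.002)<.03)&(w[...,2]>.105)&(w[...,2]<.125)
q=w[m];print(len(q),q.min(0),q.max(0),np.median(q,0))
cv2.imwrite("pics/b.png",cv2.cvtColor(f["color"],cv2.COLOR_RGB2BGR))
E
```

```text
1.725 [0.47549602 0.00191208 0.23193539] [6.67807053e-04 7.07148758e-01 7.07064283e-01 5.35864979e-04]
tool_grip [([0.4759, -0.0026, 0.0853], 0.78)]
stand []
tool_foot [([0.4751, 0.0032, 0.0045], 0.7)]
930 [ 0.46095969 -0.01248547  0.1051359 ] [0.49249495 0.01845208 0.11641261] [0.47634853 0.00469125 0.11355646]
```

View pics/b.png

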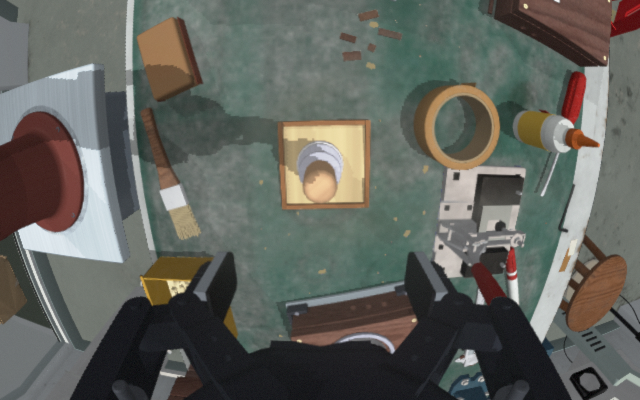

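The wrist view shows the tool at (320,170), inside its tray and between the open fingers. I'll descend and grasp it.

Call:
jog_arm:
  motion: "100 0 0 0.1 0 0 0; 100 0 0 0.2 0 0 0; 100 0 0 0.28 0 0 0; 100 0 0 0.328 0 0 0; 100 0 0 0.328 0 0 0"

```text
time: 2.55
tool_pos: [0.4735, 0.0023, 0.0649]
tool_rot: [-0.002, 0.707, 0.707, -0.002]
contact_force: [-0.9, -0.8, 0.8]
gripper_width: 1.005
grasp_force: 0.0
```

Call:
jog_arm:
  motion: "20 0 0 0 0 0 0; 0 0 0 0 0 0 0; 0 0 0 0 0 0 0; 0 0 0 0 0 0 0; 0 0 0 0 0 0 0"

```text
time: 3.18
tool_pos: [0.4757, 0.0019, 0.0687]
tool_rot: [0.001, 0.707, 0.707, 0.0]
contact_force: [-2.5, -0.1, 5.4]
gripper_width: 0.362
grasp_force: 58.9
```

Call:
jog_arm:
  motion: "0 0 0 -0.06 0 0 0; 0 0 0 -0.14 0 0 0; 0 0 0 -0.22 0 0 0; 0 0 0 -0.26 0 0 0; 0 0 0 -0.26 0 0 0"

```text
time: 3.8
tool_pos: [0.4755, 0.0019, 0.1981]
tool_rot: [0.001, 0.707, 0.707, 0.001]
contact_force: [0.1, 0.2, -4.8]
gripper_width: 0.361
grasp_force: 60.6
```

Call:
jog_arm:
  motion: "0 -0.1 0.03 0 0 0 0; 0 -0.2 0.06 0 0 0 0; 0 -0.3 0.08 0 0 0 0; 0 -0.4 0.1 0 0 0 0; 0 -0.44 0.11 0 0 0 0"

```text
time: 4.42
tool_pos: [0.5288, -0.2198, 0.1939]
tool_rot: [-0.002, 0.708, 0.706, -0.001]
contact_force: [0.1, -0.2, -3.1]
gripper_width: 0.36
grasp_force: 60.3
```

Run:
```python
from h import *
s=state();print(s["time"],s["tool_pos"],s["tool_rot"],s["contact_force"],s["ft_torque"])
f=grab_frame("wrist");w=wcloud(f)
for t in("cover_open_top","tool_grip","tool_foot"):
    print(t,[(np.round(d["at"],4).tolist(),round(d["p"],2)) for d in place_of("wrist",t)[:2]])
for d in cut_out("wrist","cover_open_top")[:1]:
    q=w[d["pixels"]];q=q[~np.isnan(q[:,0])];q=q[(q[:,2]>.083)&(q[:,2]<.097)]
    print(d["p"],len(q),q.min(0),q.max(0))
    (c,r)=cv2.minEnclosingCircle(q[:,:2].astype(np.float32)*1000);print(c,r)
for c in("scene","side"):
    g=grab_frame(c);print(c,[(n,np.round(d["at"],4).tolist(),round(d["p"],2)) for n in("tool_grip","tool_foot") for d in place_of(c,n)[:1]])
cv2.imwrite("pics/c.png",cv2.cvtColor(f["color"],cv2.COLOR_RGB2BGR))
```

```text
4.425 [ 0.52879032 -0.2197749   0.19393689] [-0.00232249  0.70801891  0.70618926 -0.00074637] [ 0.1301534  -0.20411628 -3.13253014] [ 0.06119574 -0.04604489  0.00937319]
cover_open_top [([0.5299, -0.2185, 0.133], 0.53)]
tool_grip [([0.5312, -0.2212, 0.2087], 0.76), ([0.529, -0.2181, 0.1313], 0.23)]
tool_foot [([0.5298, -0.217, 0.1317], 0.84)]
0.56 317 [ 0.56285487 -0.26840839  0.0840327 ] [ 0.57349316 -0.22941247  0.09149921]
(567.9488525390625, -248.91043090820312) 19.93537712097168
scene [('tool_grip', [0.5245, -0.2148, 0.2135], 0.93)]
side [('tool_grip', [0.5262, -0.2163, 0.2156], 0.87), ('tool_foot', [0.5288, -0.2085, 0.1348], 0.72)]
```

View pics/c.png

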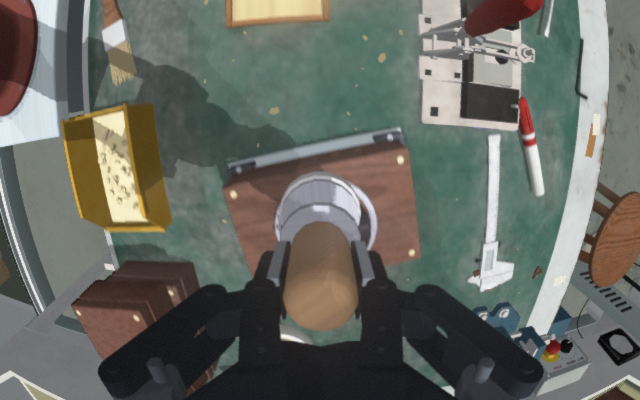

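The tool is held upright, with its foot at about (320,200) still short of the cover. The disc's visible right edge near (375,215) puts the cover centre at about (0.5335, -0.2555). I'll centre over it and lower to just above.

Call:
jog_arm:
  motion: "0 -0.073 0.008 0 0 0 0; 0 -0.073 0.008 0.02 0 0 0; 0 -0.073 0.008 0.05 0 0 0; 0 -0.073 0.008 0.06 0 0 0; 0 -0.073 0.008 0.06 0 0 0"

```text
time: 5.6
tool_pos: [0.5335, -0.2536, 0.1662]
tool_rot: [-0.001, 0.707, 0.707, -0.0]
contact_force: [-0.7, 0.8, -3.8]
gripper_width: 0.361
grasp_force: 60.4
```

Run:
```python
from h import *
s=state();print(s["time"],s["tool_pos"],s["tool_rot"],s["contact_force"])
o=[]
for c in("scene","side","wrist"):
    g=grab_frame(c);print(c,[(n,np.round(d["at"],4).tolist(),round(d["p"],2)) for n in("tool_grip","tool_foot","cover_open_top") for d in place_of(c,n)[:1]])
    if c=="wrist": o.append(g["color"][150:350,180:480]); break
    K=g["intrinsics"];p=np.linalg.inv(g["world_from_camera"])@[.533,-.255,.1,1]
    u=int(K[0,2]-K[0,0]*p[0]/p[2]);v=int(K[1,2]+K[1,1]*p[1]/p[2]);print(u,v)
    v=max(v,50);u=min(max(u,75),565);o.append(cv2.resize(g["color"][v-50:v+50,u-75:u+75],(300,200)))
cv2.imwrite("pics/d.png",cv2.cvtColor(cv2.resize(np.vstack(o),(300,600)),cv2.COLOR_RGB2BGR))
```

```text
5.6 [ 0.53348149 -0.25361612  0.16615246] [-1.00888020e-03  7.06874547e-01  7.07338201e-01 -1.62836380e-04] [-0.73836367  0.84875139 -3.80255169]
scene [('tool_foot', [0.5335, -0.2508, 0.102], 0.7), ('cover_open_top', [0.5336, -0.2574, 0.0923], 0.76)]
398 272
side [('tool_grip', [0.531, -0.2545, 0.1861], 0.75), ('tool_foot', [0.5307, -0.2479, 0.1066], 0.83), ('cover_open_top', [0.5374, -0.2564, 0.0918], 0.52)]
328 123
wrist [('tool_grip', [0.5347, -0.2547, 0.1847], 0.65), ('tool_foot', [0.5348, -0.2507, 0.1068], 0.6)]
```

View pics/d.png

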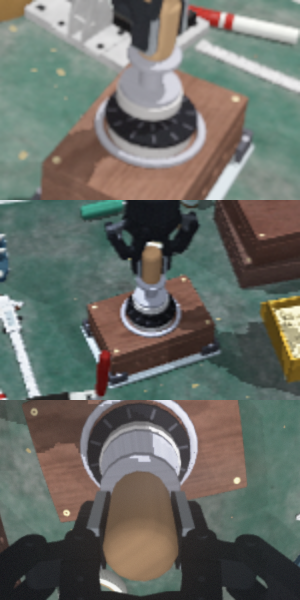

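The crops show the foot centred above the proud black disc within a few mm. I'll nudge it 3 mm toward -y and press gradually.

Call:
jog_arm:
  motion: "0 -0.006 0.001 0.008 0 0 0; 0 -0.006 0.001 0.016 0 0 0; 0 -0.006 0.001 0.022 0 0 0; 0 -0.006 0.001 0.026 0 0 0; 0 -0.006 0.001 0.03 0 0 0"

```text
time: 6.82
tool_pos: [0.5345, -0.2575, 0.154]
tool_rot: [-0.0, 0.707, 0.707, -0.0]
contact_force: [-5.4, 4.3, 9.6]
gripper_width: 0.364
grasp_force: 61.9
```

Call:
jog_arm:
  motion: "0 0 0 0.004 0 0 0; 0 0 0 0.008 0 0 0; 0 0 0 0.012 0 0 0; 0 0 0 0.014 0 0 0; 0 0 0 0.014 0 0 0"

```text
time: 7.45
tool_pos: [0.5342, -0.2573, 0.1442]
tool_rot: [-0.001, 0.707, 0.707, -0.0]
contact_force: [0.8, 0.0, -3.9]
gripper_width: 0.36
grasp_force: 60.5
```

The force has dropped back to the tool's weight alone, so the cover has probably snapped down. I'll follow it down to confirm it's home.

Call:
jog_arm:
  motion: "0 0 0 0.003 0 0 0; 0 0 0 0.006 0 0 0; 0 0 0 0.009 0 0 0; 0 0 0 0.011 0 0 0; 0 0 0 0.011 0 0 0"

```text
time: 8.07
tool_pos: [0.5345, -0.2575, 0.14]
tool_rot: [0.0, 0.707, 0.707, -0.0]
contact_force: [-1.4, 0.4, -1.7]
gripper_width: 0.362
grasp_force: 60.7
```

Call:
jog_arm:
  motion: "0 0 0 -0.04 0 0 0; 0 0 0 -0.12 0 0 0; 0 0.1 -0.03 -0.12 0 0 0; 0 0.2 -0.05 -0.12 0 0 0; 0 0.3 -0.08 -0.12 0 0 0"

```text
time: 8.7
tool_pos: [0.4947, -0.1064, 0.2017]
tool_rot: [0.001, 0.707, 0.707, 0.001]
contact_force: [1.0, 0.6, -3.7]
gripper_width: 0.357
grasp_force: 60.3
```

Run:
```python
from h import *
s=state();print(s["time"],s["tool_pos"],s["tool_rot"])
o=[]
for c in("scene","side"):
    g=grab_frame(c);w=cloud(g)
    q=w[(np.hypot(w[...,0]-.533,w[...,1]+.256)<.03)&(w[...,2]<.11)];print(c,len(q),np.median(q[:,2]))
    print([(n,np.round(d["at"],4).tolist(),round(d["p"],2)) for n in("tool_grip","tool_foot","cover_open_top","cover_done_top","stand") for d in place_of(c,n)[:2]])
    d=cut_out(c,"stand")
    if d:
        q=w[d[0]["pixels"]];q=q[~np.isnan(q[:,0])];q=q[(q[:,2]>-.002)&(q[:,2]<.016)];r=cv2.minAreaRect(q[:,:2].astype(np.float32)*1000);print(r)
    o.append(cv2.resize(g["color"],(640,400))[100:400])
cv2.imwrite("pics/e.png",cv2.cvtColor(np.vstack(o),cv2.COLOR_RGB2BGR))
```

```text
8.7 [ 0.49466184 -0.10637079  0.20173343] [0.00122025 0.7073206  0.70689141 0.00078552]
scene 643 0.07550680614072913
[('tool_grip', [0.4916, -0.1021, 0.2232], 0.82), ('tool_foot', [0.495, -0.1027, 0.1377], 0.87), ('tool_foot', [0.6434, 0.0564, 0.0204], 0.38), ('cover_open_top', [0.5315, -0.2591, 0.0789], 0.59), ('cover_done_top', [0.4878, 0.299, 0.0761], 0.72), ('stand', [0.4794, -0.0009, -0.0031], 0.69)]
((480.6360168457031, -1.5339698791503906), (115.85784149169922, 110.67646789550781), 1.7989131212234497)
side 186 0.07712438849433245
[('tool_grip', [0.4929, -0.1065, 0.2191], 0.88), ('tool_grip', [0.4902, -0.1043, 0.1359], 0.53), ('tool_foot', [0.4927, -0.1038, 0.1339], 0.96), ('cover_open_top', [0.5347, -0.2537, 0.0752], 0.56), ('cover_done_top', [0.491, 0.2996, 0.0718], 0.97)]
((482.64300537109375, -1.1984214782714844), (110.82170867919922, 114.43991088867188), 0.9110580086708069)
```

View pics/e.png

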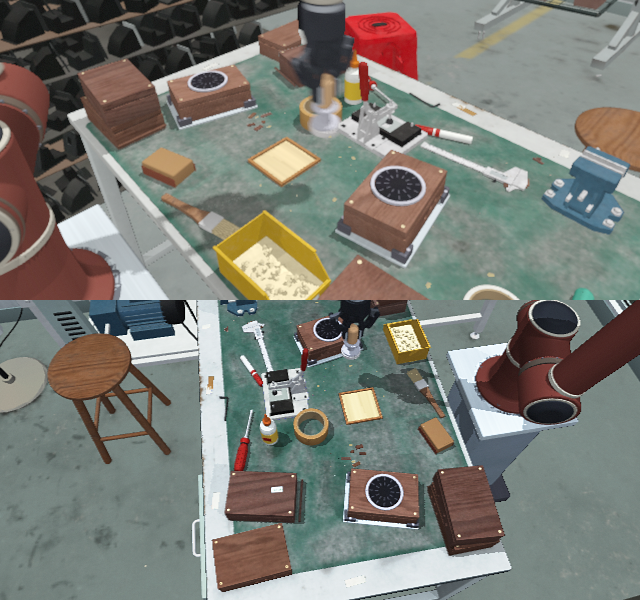

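The scene view shows the cover flush at (398,185), and depth gives 75.5 mm. The empty tray's centre is at about (0.480, -0.001). I'll take the tool back there.

Call:
jog_arm:
  motion: "0 0.1 -0.016 0 0 0 0; 0 0.2 -0.032 0 0 0 0; 0 0.212 -0.032 0.08 0 0 0; 0 0.212 -0.032 0.16 0 0 0; 0 0.212 -0.032 0.22 0 0 0"

```text
time: 10.02
tool_pos: [0.4777, -0.0012, 0.088]
tool_rot: [-0.001, 0.707, 0.707, -0.0]
contact_force: [0.5, -0.8, -3.6]
gripper_width: 0.364
grasp_force: 60.6
```

Call:
jog_arm:
  motion: "0 0 0 0.015 0 0 0; 0 0 0 0.03 0 0 0; 0 0 0 0.04 0 0 0; 0 0 0 0.044 0 0 0; 0 0 0 0.044 0 0 0"

```text
time: 10.65
tool_pos: [0.4792, -0.0016, 0.0687]
tool_rot: [0.001, 0.707, 0.707, 0.0]
contact_force: [-0.6, -0.4, -2.3]
gripper_width: 0.361
grasp_force: 61.2
```

Call:
jog_arm:
  motion: "0 0 0 0.002 0 0 0; 0 0 0 0.003 0 0 0; 0 0 0 0.003 0 0 0; 0 0 0 0.003 0 0 0; 0 0 0 0.003 0 0 0"

```text
time: 11.28
tool_pos: [0.4793, -0.0017, 0.0687]
tool_rot: [0.0, 0.707, 0.707, 0.0]
contact_force: [-5.2, 1.6, 8.3]
gripper_width: 0.359
grasp_force: 62.0
```

Call:
jog_arm:
  motion: "50 0 0 0 0 0 0; 75 0 0 0 0 0 0; 100 0 0 0 0 0 0; 100 0 0 0 0 0 0; 100 0 0 0 0 0 0"

```text
time: 11.9
tool_pos: [0.4784, -0.0015, 0.0662]
tool_rot: [-0.0, 0.707, 0.707, -0.0]
contact_force: [1.0, 0.5, 0.4]
gripper_width: 0.999
grasp_force: 0.0
```

Call:
jog_arm:
  motion: "100 0 0 -0.06 0 0 0; 100 0 0 -0.15 0 0 0; 100 0 0 -0.25 0 0 0; 100 0 0 -0.32 0 0 0; 100 0 0 -0.32 0 0 0"

```text
time: 12.52
tool_pos: [0.4805, -0.0018, 0.2302]
tool_rot: [0.003, 0.707, 0.707, 0.002]
contact_force: [-0.3, -0.6, -0.3]
gripper_width: 0.997
grasp_force: 0.0
```

Run:
```python
from h import *
s=state();print(s["time"],s["tool_pos"],s["contact_force"],s["gripper_width"])
o=[]
for c in("scene","side"):
    g=grab_frame(c)
    print([(n,np.round(d["at"],4).tolist(),round(d["p"],2)) for n in("tool_grip","tool_foot","stand","cover_open_top","tape_mid","glue_mid") for d in place_of(c,n)[:1]])
    o.append(g["color"][100:400])
cv2.imwrite("pics/f.png",cv2.cvtColor(np.vstack(o),cv2.COLOR_RGB2BGR))
```

```text
12.525 [ 0.48046563 -0.00179939  0.2302472 ] [-0.28673603 -0.63222669 -0.32260768] 0.9966547151794035
[('tool_grip', [0.4758, 0.0005, 0.0874], 0.94), ('tool_foot', [0.4791, -0.0005, 0.0043], 0.77), ('stand', [0.4796, -0.0004, 0.0007], 0.71), ('cover_open_top', [0.5318, -0.2582, 0.0774], 0.94), ('tape_mid', [0.644, 0.0554, 0.0221], 0.65), ('glue_mid', [0.758, 0.0606, 0.0479], 0.72)]
[('tool_grip', [0.4767, -0.0046, 0.0888], 0.76), ('tool_foot', [0.4795, 0.0004, 0.0054], 0.75), ('stand', [0.4804, -0.003, -0.0048], 0.58), ('cover_open_top', [0.5348, -0.2556, 0.0759], 0.66), ('tape_mid', [0.6408, 0.0594, 0.0221], 0.92), ('glue_mid', [0.7629, 0.0655, 0.0463], 0.87)]
```

View pics/f.png

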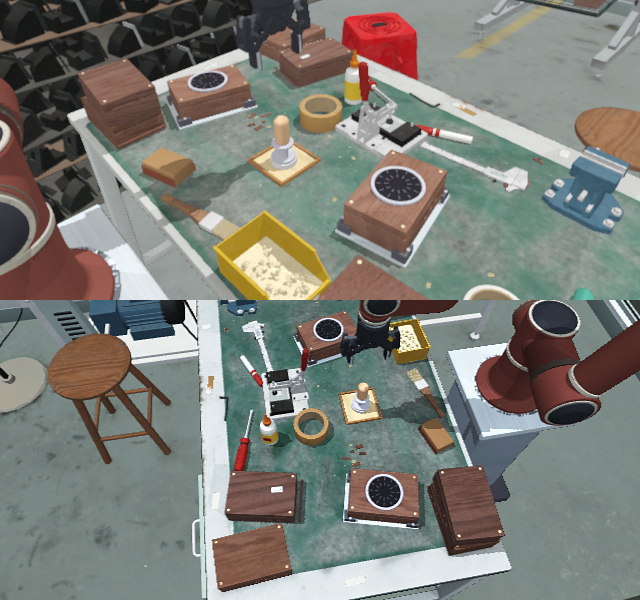

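The tool stands upright in the middle of its tray at (284,145), the cover is flush at (398,185), and the gripper is clear. The tape and glue haven't moved.

```bash
python3 -c "from plant import *;print(job_done())"
```

```text
the job is handed in; nothing more can be done
None
```

The cover is pressed home flush with its ring, the seating tool stands upright and released in its tray, and the job was handed in after about 12.6 s of robot time (no verdict was returned).

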